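# Tighten the lock ring of a digestion vessel with the pin spanner

## Robot

A 6-joint arm with a two-finger parallel gripper is mounted at the origin on the work surface. World frame = base frame: x ahead of the robot, y to its left, z up, the work surface at z = 0. Lengths are in m, angles in degrees, forces in N, time in s.
With the tool pointing down it reaches from about 0.4 to 0.925 m from the base axis. Payload 3.4 kg.
Tool frame: the origin (TCP) lies at the very end of the fingers, on their centre line; the grasp point (between the pads) lies 19 mm behind it; z points along the fingers, y is the line along which they close (so a half turn about z gives the same grasp; the last joint's range is limited). The gripper opens to 85 mm and grips with 20 to 120 N. Pads are 22 mm wide; open, the fingers measure 114 mm over their backs; the gripper's body (76 mm by 85 mm) begins 54 mm behind the grasp point. The pads swing forward as they close: fully open they stand 13 mm farther back than shut.
Start: joints at [64.83, 17.578, 86.31, -0, 76.112, -4.211], TCP at [0.206, 0.537, 0.231] pointing down, gripper open.
Joint ranges: [-179.03, 179.03], [-60, 130.46], [8.19, 133.38], [-81.62, 261.62], [5.75, 156.47], [-153.77, 153.77]. Speed limits (degrees/s): [147.25, 147.25, 180, 180, 180, 180].

## Interface

Orientations are given as a 3x3 rotation matrix whose columns are the frame's x, y, z axes.
In Python, from bench import bot gives the robot as it stands.
- The arm moves only by the tool carry_out, never from a script. Its arguments are lists of equal length, an entry for each row: "slide": the shift along the tool's x, y, z in cm, a list of three; "delta_rot": the turn, a rotation vector about the tool's x, y, z in rad, a list of three; "jaw": the finger opening in cm, from 0 to 8.54. A call has 1 to 5 rows; each row shifts and turns the commanded pose from where the row before left it, along the tool's axes as they then stand; what a row does not reach is not made up. A row lasts 1/8 s, in which the tool goes at most 62.5 mm and 10.7 degrees, less where a joint would pass 70% of its speed; a pose out of reach is approached as far as the arm can. A call is refused whole if a number of a shift passes 6.25 or a number of a turn 0.188, either way. A call with a gripper value outside its range is refused whole. The fingers move at their own pace and stop on an object; the grip force is fixed at half the most. Time passes only in rows, so rows that do not move let the fingers close. It gives the time, the measured TCP pose, the force, the opening and the grip force at its end, in the units of the state.
- bot.state(): the state, without advancing time (a new reading comes with each control period).
- bot.read_camera(name): name is "side" or "top"; returns (picture, depth): 480x640x3 uint8, red, green, blue; 480x640 float32, m along the optical axis (not along the pixel's ray), 0 where there is no reading.
- bot.get_calibration(name): a dict with "vfov" (degrees; the focal length in pixels is half the picture's height over the tangent of half this angle, whatever the lens; pixels are square), "cx", "cy" (the principal point, pixels), "k1" (the pictures are not rectified: a ray, as slopes to the right and down, at radius r is drawn at 1 + k1 r^2 times it, then the intrinsics apply), "R" (3x3) and "t" (3): a world point X has camera coordinates R X + t. Camera axes: x right, y down, z forward; pixel columns grow to the right and rows downward; lengths in m; the calibration is good to about 2 mm. A picture is of the moment at which its call begins. get_calibration takes no time and is no camera call.
- bot.finish_job(): hands the job in; it is judged then, once.
The state is a dict: "time_s": time; "q": joint angles; "qvel": joint speeds; "tau": joint torques, N m; "tool_pos": TCP position; "orientation": TCP orientation; "contact_force": force on the tool from outside, world axes, zero at the start; "torque": the same for the moment, N m; "grip_width": finger opening in m; "grip_force": force on a finger pad.
Only numpy, scipy, OpenCV 4.12 (cv2) and the standard library are available. Lean on these libraries where they do the work, as an engineer would, in place of code of your own. Each camera call takes 0.05 s, during which the arm holds its last target. There are 200 camera calls.

## Task

Close the steel digestion vessel for its run: take the pin spanner out of its rest, seat both of its prongs fully in the two holes of the lock ring, and turn the ring clockwise (seen from above) until it is fully home and nipped up firmly against its stop, to about half a newton metre. Feel your way without forcing the ring, and turn it only with the spanner. Then stand the spanner upright back in its rest and let go of it, leaving the pots and the jar alone.

Things in the scene. Friction and masses are not known exactly. Their poses are not given: they have to be found in the camera images.
- spanner: T-handled pin spanner, steel with a red handle bar, 0.22 to 0.35 kg, 80 mm tall, prongs down. Origin midway between the prong tips (its lowest point); z up the shank; x along the line of the prongs and of the handle bar. Above the 8 mm prongs: cross-piece 68 x 22 x 12 mm (z 8 to 20 mm), shank 13 mm across (z 20 to 62 mm), flat-sided handle bar 84 x 16 x 18 mm (z 62 to 80 mm).
- spanner_grip (a point): centre of the spanner's red handle bar, 71 mm above the prong tips; x along the bar; to be gripped from above across the bar's 16 mm
- prong_a (a point): tip of one prong of the spanner, at its x = +25 mm: a round steel pin 7 mm across and 8 mm long with a bevelled tip (4.6 mm flat)
- prong_b (a point): tip of the other prong, alike, at x = -25 mm; the two prongs are interchangeable
- spanner_rest: blue plastic block 100 x 52 x 30 mm fixed to the bench, origin at the centre of its underside, long side along its x. A slot in its top, 64 mm along x, 13 mm wide, 16 mm deep, takes both prongs; the cross-piece then lies on the block's top (prong tips 22 mm above the bench, spanner x along the block's x, either way round). The spanner starts there.
- holder: bench holder fixed to the bench: aluminium plate 130 x 130 x 10 mm, blue hexagonal socket 92 mm across corners up to 38 mm, and in it the steel vessel, 68 mm across, that carries the lock ring. Origin at the centre of the plate's underside; the vessel's upright axis passes through it. Nip the ring up at its stop with about 0.5 N m (10 N on each prong); over 30 N down or 0.75 N m is forcing it.
- ring_face (a point): centre of the lock ring's top face, on the vessel's axis, 88 mm above the bench; its x is the holder's x, not that of the holes. Knurled steel ring 80 mm across, 18 mm high, 32 mm bore with the white cover in it. Two round blind holes in the face, 8.2 mm across, 11 mm deep, facing each other 50 mm apart: the prongs go in 8 mm, until the cross-piece lies on the face.
- lock_ring (a joint): the ring's turn, rad: 0 fully home at its solid stop, negative short of it (at the start 0.45 to 0.85); clockwise from above (yaw falling) raises it. It stays where left and takes 0.2 N m to turn. Yaw of the line of holes = holder's yaw - this value, but give or take 0.45: that part is not measured, so look, or rest the prongs on the face and swivel till they drop in.
- pot_red: loose specimen pot with a red lid, 52 mm across, 63 mm tall, origin at the centre of its underside; leave it alone
- pot_yellow: the same pot with a yellow lid; leave it alone
- jar: loose amber jar with a white cap, 52 mm across, 75 mm tall, origin at the centre of its underside; leave it alone

How it is judged:
By the outcome, as a careful person would: the job done as asked, in the order asked, and still so for the second after the job is handed in, with the robot touching nothing.
It also fails if it takes over 67 s, if anything falls off the work surface, if the arm or the gripper's body presses on something with over 40 N, if the wrist force passes 120 N, or if a joint passes its speed limit or range.

## Working session

There is one attempt and no reset: what is moved stays moved. The work goes in short steps, Python scripts to look and compute and a tool call to move; the robot and the scene stay as the last step left them, time stands still between calls to the robot, and variables do not carry over. Pictures are saved under pics/ and viewed, at most 11 in all, crops included, and the job is handed in when it is done.

Besides the shell and the picture viewer there is one more tool, called after "Request:" by a JSON object that holds its "name" and its "arguments". carry_out: Moves the arm, as the interface text tells. Its arguments: {"type":"object","properties":{"slide":{"type":"array"},"delta_rot":{"type":"array"},"jaw":{"type":"array"}},"required":["slide","delta_rot","jaw"]}

```bash
mkdir -p pics
python3 - <<'E'
from bench import bot
import numpy as np, cv2
for n in("top","side"):
    p,d=bot.read_camera(n); np.savez(f"{n}0.npz",p=p,d=d); cv2.imwrite(f"pics/{n}0.png",p[:,:,::-1])
    print(n,bot.get_calibration(n))
print(bot.state())
E
```

```text
top {'vfov': 51.69998801359778, 'cx': 316.47006472684603, 'cy': 238.62618076963017, 'k1': -0.0017354946649419788, 'R': array([[ 0.01182616, -0.99987452,  0.0105401 ],
       [-0.99603172, -0.01270927, -0.0880868 ],
       [ 0.0882097 , -0.00945655, -0.99605704]]), 't': array([-0.02826909,  0.58114685,  1.07843351])}
side {'vfov': 46.329199738396184, 'cx': 320.9604135145863, 'cy': 233.69420393757278, 'k1': -0.049051344331712134, 'R': array([[ 0.99633033, -0.08215183,  0.02401994],
       [-0.01907843, -0.48673342, -0.8733422 ],
       [ 0.08343797,  0.86967905, -0.48651459]]), 't': array([-0.59490828,  0.09979773,  1.05728646])}
{'time_s': 0.1, 'q': array([ 6.48291285e+01,  1.76192237e+01,  8.63752436e+01, -1.72902549e-03,
        7.61106616e+01, -4.21029224e+00]), 'qvel': array([-0.00972168,  0.0277085 , -0.23195831,  0.04241933, -0.01951007,
        0.01016194]), 'tau': array([ 7.32281260e-04, -4.58523381e+01, -2.52608460e+01,  3.59001797e-05,
        5.58703090e-03,  2.13706778e-05]), 'tool_pos': array([0.20545479, 0.53638445, 0.2304683 ]), 'orientation': array([[-9.33829332e-01,  3.57718060e-01, -7.53881425e-04],
       [ 3.57718839e-01,  9.33827839e-01, -1.67307329e-03],
       [ 1.05506930e-04, -1.83204250e-03, -9.99998316e-01]]), 'contact_force': array([0.1459653 , 0.1116697 , 0.34687541]), 'torque': array([ 0.02791095, -0.02061585, -0.0341643 ]), 'grip_force': 0.0, 'grip_width': 0.08516203922413267}
```

View pics/top0.png

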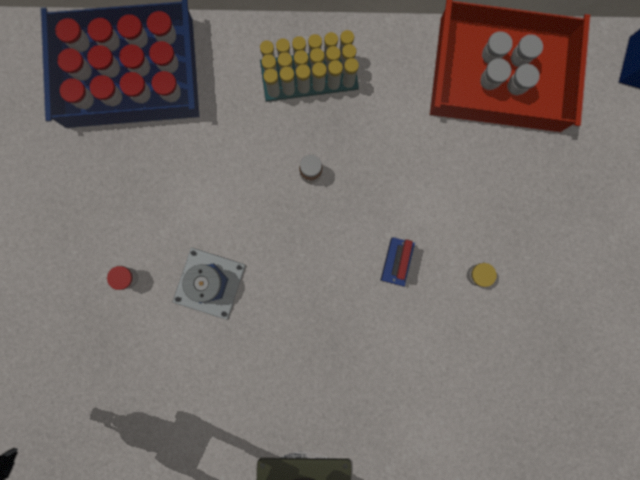

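View pics/side0.png

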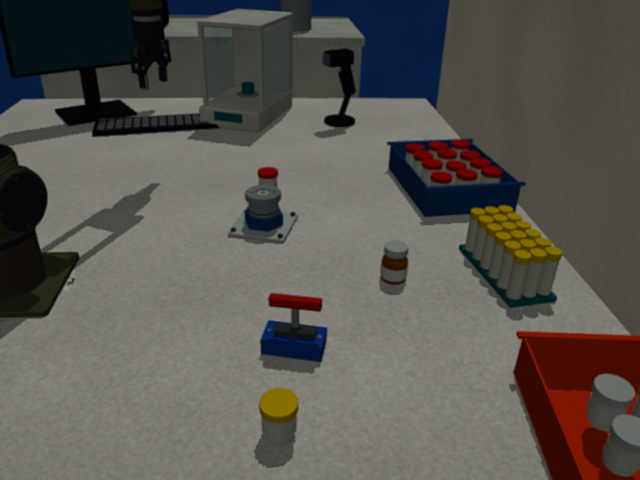

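```bash
cat > h.py <<'E'
import numpy as np, cv2
from bench import bot
def cal(n):
    c=bot.get_calibration(n); f=240/np.tan(np.radians(c["vfov"]/2))
    return c,np.array([[f,0,c["cx"]],[0,f,c["cy"]],[0,0,1]]),np.array([c["k1"],0,0,0,0])
def ray(n,uv):
    c,K,D=cal(n); s=cv2.undistortPoints(np.float64(uv).reshape(-1,1,2),K,D).reshape(-1,2)
    return -c["R"].T@c["t"],np.c_[s,np.ones(len(s))]@c["R"]
def plane(n,uv,z):
    o,r=ray(n,uv); return o+r*((z-o[2])/r[:,2])[:,None]
def proj(n,X):
    c,K,D=cal(n); return cv2.projectPoints(np.float64(X).reshape(-1,1,3),cv2.Rodrigues(c["R"])[0],c["t"],K,D)[0].reshape(-1,2)
def blob(m):
    k,l,s,_=cv2.connectedComponentsWithStats(np.uint8(m)); return l==1+np.argmax(s[1:,4])
def rectw(n,m,z):
    c=max(cv2.findContours(np.uint8(m),cv2.RETR_EXTERNAL,cv2.CHAIN_APPROX_NONE)[0],key=cv2.contourArea)
    (x,y),(w,h),a=cv2.minAreaRect(np.float32(plane(n,c.reshape(-1,2),z)[:,:2]*1000))
    if w<h: w,h,a=h,w,a+90
    return np.round([x,y,w,h,(a+90)%180-90],1)
E
python3 - <<'E'
from h import *
for n in("top","side"):
    z=np.load(n+"0.npz"); p=z["p"]; hsv=cv2.cvtColor(p,cv2.COLOR_RGB2HSV)
    H,S,V=[hsv[...,i] for i in range(3)]
    w=np.zeros((480,640),bool)
    x0,x1,y0,y1=(370,430,225,300) if n=="top" else (250,340,285,365)
    w[y0:y1,x0:x1]=1
    red=blob(w&((H<8)|(H>172))&(S>120)&(V>40)); blue=blob(w&(H>105)&(H<130)&(S>120)&(V>30))
    print(n,"bar",rectw(n,red,.102),"blk",rectw(n,blue,.030))
    if n=="top":
        print("bar depth",np.median(z["d"][red]), "ring depth", z["d"][283,203])
p=np.load("top0.npz")["p"]; q=np.load("side0.npz")["p"]
f=lambda a,s:cv2.resize(a,None,fx=s,fy=s,interpolation=cv2.INTER_CUBIC)
a=f(p[240:325,165:255],4.4)[:370,:396]; b=f(p[225:300,370:430],4.4)[:300]
c=f(q[160:245,225:305],4.4)[:370]
o=np.zeros((590,800,3),np.uint8)
o[:a.shape[0],:a.shape[1]]=a; o[:c.shape[0],400:400+c.shape[1]]=c
b=f(p[225:300,370:430],2.9); o[372:372+b.shape[0],:b.shape[1]]=b[:218]
b=f(q[285:365,250:340],2.7); o[372:372+b.shape[0],400:400+b.shape[1]]=b
cv2.imwrite("pics/z1.png",cv2.convertScaleAbs(o[:,:,::-1],alpha=1.6))
E
```

```text
top bar [ 534.4 -202.7   80.2   15.5  -12.8] blk [ 535.9 -189.9   94.5   25.1  -14. ]
bar depth 1.0258671 ring depth 1.0344853
side bar [ 535.6 -215.    83.6   34.8  -13.2] blk [ 533.2 -218.8  102.8   82.7  -14.3]
```

View pics/z1.png

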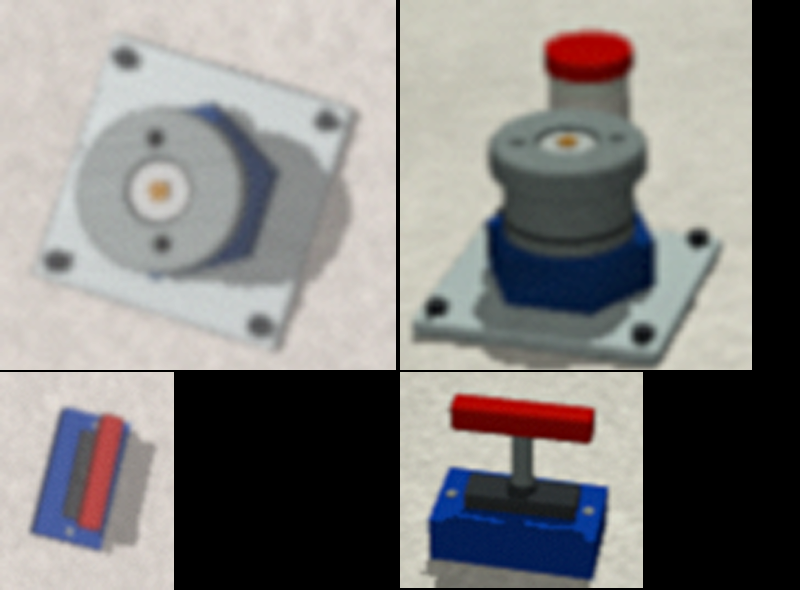

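The zoom shows the two ring holes at about (200,271) and (202,295) in the top picture, the cover centre at (201,283), and the bar and rest as expected.

Run:
```python
from h import *
p=np.load("top0.npz")["p"]; q=np.load("side0.npz")["p"]
def dark(p,u,v,r=4):
    g=cv2.cvtColor(p,cv2.COLOR_RGB2GRAY).astype(float)
    y,x=np.mgrid[round(v)-r:round(v)+r+1,round(u)-r:round(u)+r+1]
    w=g[y,x]; w=np.clip(np.median(w)-8-w,0,None); return np.array([(w*x).sum(),(w*y).sum()])/w.sum()
hs=[dark(p,(155+.5)/4.4-.5+165,(138+.5)/4.4-.5+240),dark(p,(163+.5)/4.4-.5+165,(244+.5)/4.4-.5+240)]
A=plane("top",hs,.088); d=A[0]-A[1]
print("top holes",hs,A,"mid",A.mean(0),"sep",np.linalg.norm(d),"yaw",np.degrees(np.arctan2(d[1],d[0])))
hs=[dark(q,(517.5-400)/4.4-.5+225,142.5/4.4-.5+160,3),dark(q,(617.5-400)/4.4-.5+225,138.5/4.4-.5+160,3)]
A=plane("side",hs,.088); d=A[0]-A[1]
print("side holes",hs,A,"mid",A.mean(0),"sep",np.linalg.norm(d),"yaw",np.degrees(np.arctan2(d[1],d[0])))
# cover & screw holes of plate
hsv=cv2.cvtColor(p,cv2.COLOR_RGB2HSV); 
sc=[dark(p,(x+.5)/4.4-.5+165,(y+.5)/4.4-.5+240) for x,y in((126,58),(327,121),(260,325),(58,261))]
B=plane("top",sc,.010); print("plate",B.mean(0), [np.degrees(np.arctan2(*(B[(i+1)%4]-B[i])[[1,0]])) for i in range(4)],np.linalg.norm(B-np.roll(B,1,0),axis=1))
# spanner bar: rays centre
for n,w in(("top",(370,430,225,300)),("side",(250,340,285,365))): pass
for nm,X in(("red",[0,0,0]),): pass
```

```text
top holes [array([199.86720867, 271.0298103 ]), array([201.37830688, 295.        ])] [[0.50498425 0.22189471 0.088     ]
 [0.45533699 0.21715062 0.088     ]] mid [0.48016062 0.21952267 0.088     ] sep 0.04987340819398641 yaw 5.458381893877382
side holes [array([251.30232558, 191.88372093]), array([273.79591837, 190.87755102])] [[0.45790381 0.21988012 0.088     ]
 [0.50774559 0.22359771 0.088     ]] mid [0.4828247  0.22173892 0.088     ] sep 0.04998023137263612 yaw -175.7343378620172
plate [0.47979532 0.21914732 0.01      ] [np.float64(-106.71286427191573), np.float64(163.28144916750765), np.float64(73.11637102403044), np.float64(-16.67721376257536)] [0.10808369 0.10873923 0.10840752 0.1086617 ]
```

Request:
{"name": "carry_out", "arguments": {"slide": [[-4.09,-2.57,0],[-4.09,-2.57,0],[-4.09,-2.57,0],[-4.09,-2.57,0],[-4.09,-2.57,0]], "delta_rot": [[0,0,0],[0,0,0],[0,0,0],[0,0,0],[0,0,0]], "jaw": [5,5,5,5,5]}}

```text
time_s: 0.72
tool_pos: [0.3512, 0.3423, 0.231]
orientation: [[-0.934, 0.357, -0.0], [0.357, 0.934, -0.0], [0.0, -0.001, -1.0]]
contact_force: [0.8, -0.9, -0.3]
grip_width: 0.0499
grip_force: 0.0
```

Request:
{"name": "carry_out", "arguments": {"slide": [[-4.09,-2.57,0],[-4.09,-2.57,0],[-4.09,-2.57,0],[-4.09,-2.57,0],[-4.09,-2.57,0]], "delta_rot": [[0,0,0],[0,0,0],[0,0,0],[0,0,0],[0,0,0]], "jaw": [5,5,5,5,5]}}

```text
time_s: 1.35
tool_pos: [0.4962, 0.1492, 0.231]
orientation: [[-0.934, 0.358, -0.001], [0.358, 0.934, 0.0], [0.001, -0.0, -1.0]]
contact_force: [0.6, -0.3, -0.6]
grip_width: 0.0501
grip_force: 0.0
```

Request:
{"name": "carry_out", "arguments": {"slide": [[-2.26,-4.53,0],[-2.26,-4.53,0],[-2.26,-4.53,0],[-2.26,-4.53,0],[-2.26,-4.53,0]], "delta_rot": [[0,0,0],[0,0,0],[0,0,0],[0,0,0],[0,0,0]], "jaw": [5,5,5,5,5]}}

```text
time_s: 1.98
tool_pos: [0.5199, -0.1028, 0.231]
orientation: [[-0.934, 0.358, -0.001], [0.358, 0.934, 0.0], [0.001, 0.0, -1.0]]
contact_force: [1.0, 0.6, -0.2]
grip_width: 0.0498
grip_force: 0.0
```

Request:
{"name": "carry_out", "arguments": {"slide": [[-2.26,-4.53,0],[-2.26,-4.53,0],[0,0,0],[0,0,0]], "delta_rot": [[0,0,0],[0,0,0],[0,0,-0.14],[0,0,0]], "jaw": [5,5,5,5]}}

```text
time_s: 2.48
tool_pos: [0.5295, -0.2026, 0.2306]
orientation: [[-0.974, 0.227, -0.001], [0.227, 0.974, 0.001], [0.001, 0.0, -1.0]]
contact_force: [-0.5, 0.5, -0.7]
grip_width: 0.0504
grip_force: 0.0
```

Request:
{"name": "carry_out", "arguments": {"slide": [[-0.49,0.1,4],[0,0,4],[0,0,4],[0,0,2.2],[0,0,1.47]], "delta_rot": [[0,0,0],[0,0,0],[0,0,0],[0,0,0],[0,0,0]], "jaw": [5,5,5,5,5]}}

```text
time_s: 3.1
tool_pos: [0.5343, -0.2009, 0.0733]
orientation: [[-0.974, 0.225, -0.002], [0.225, 0.974, 0.001], [0.002, 0.001, -1.0]]
contact_force: [0.6, -0.4, 0.7]
grip_width: 0.0496
grip_force: 0.0
```

Run:
```python
from h import *
p,_=bot.read_camera("side"); p2,_=bot.read_camera("top"); s=bot.state(); print(s["tool_pos"],s["contact_force"],s["torque"],s["q"])
f=lambda a:cv2.resize(a,(390,390),interpolation=cv2.INTER_CUBIC)
cv2.imwrite("pics/g1.png",cv2.convertScaleAbs(np.hstack([f(p[245:375,230:360]),f(p2[195:325,340:470])])[:,:,::-1],alpha=1.6))
```

```text
[ 0.53401518 -0.20110407  0.07321349] [-0.47334554 -0.06934844  0.58018552] [-0.02689581  0.00135921 -0.03877517] [-2.48779391e+01  2.65471403e+01  9.79867535e+01  1.90022456e-03
  5.56460456e+01 -1.01923485e+02]
```

View pics/g1.png

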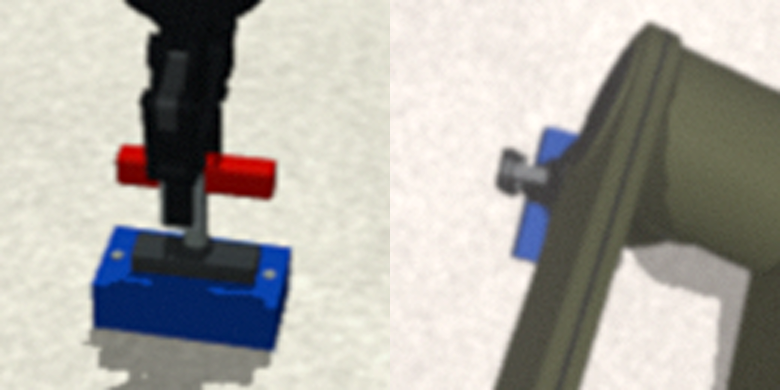

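The fingers straddle the bar, with the near finger at crop (180,200) slightly left of the shank at (198,215); I'll check the offset by number.

Run:
```python
from h import *
# endpoints of bar along its axis in the first pictures: min/max column extents
for n,(x0,x1,y0,y1) in {"top":(370,430,225,300),"side":(250,340,285,325)}.items():
    p=np.load(n+"0.npz")["p"]; hsv=cv2.cvtColor(p,cv2.COLOR_RGB2HSV); H,S,V=[hsv[...,i] for i in range(3)]
    w=np.zeros((480,640),bool); w[y0:y1,x0:x1]=1
    m=blob(w&((H<8)|(H>172))&(S>120)&(V>40)); v,u=np.nonzero(m)
    print(n,u.min(),u.max(),v.min(),v.max(),u.mean(),v.mean())
    a=np.radians(-13); ex=np.array([np.cos(a),np.sin(a),0]); ey=np.array([-ex[1],ex[0],0])
    for c in([.5345,-.203],[.5385,-.203]):
        c=np.r_[c,0]; X=np.array([c+i*.042*ex+j*.008*ey+[0,0,k] for i in(-1,1) for j in(-1,1) for k in(.084,.102)])
        q=proj(n,X); print(c[:2],q.min(0),q.max(0),q.mean(0))
```

```text
top 397 411 240 278 404.2526315789474 259.44912280701755
[ 0.5345 -0.203 ] [394.66321549 238.54460224] [412.60150958 279.81332234] [403.57739009 259.35048233]
[ 0.5385 -0.203 ] [394.65930113 236.62871659] [412.59132954 277.90257847] [403.57038295 257.43692975]
side 269 321 293 310 294.8703976435935 301.67304860088365
[ 0.5345 -0.203 ] [265.83746367 291.58585472] [320.61513862 312.47350375] [293.42935793 301.95805905]
[ 0.5385 -0.203 ] [268.41126589 291.51835675] [323.15922515 312.39461264] [295.97553396 301.88507253]
```

Request:
{"name": "carry_out", "arguments": {"slide": [[-0.25,-0.2,0],[0,0,0],[0,0,0],[0,0,0],[0,0,0]], "delta_rot": [[0,0,0],[0,0,0],[0,0,0],[0,0,0],[0,0,0]], "jaw": [5,0,0,0,0]}}

```text
time_s: 3.82
tool_pos: [0.5378, -0.2051, 0.0757]
orientation: [[-0.975, 0.224, 0.002], [0.224, 0.975, -0.001], [-0.002, -0.0, -1.0]]
contact_force: [-0.1, 1.0, 6.0]
grip_width: 0.0149
grip_force: 59.7
```

Request:
{"name": "carry_out", "arguments": {"slide": [[0,0,0],[0,0,0],[0,0,0],[0,0,0]], "delta_rot": [[0,0,0],[0,0,0],[0,0,0],[0,0,0]], "jaw": [0,0,0,0]}}

```text
time_s: 4.32
tool_pos: [0.5379, -0.2051, 0.0758]
orientation: [[-0.975, 0.224, 0.002], [0.224, 0.975, -0.001], [-0.002, -0.0, -1.0]]
contact_force: [0.3, 0.6, 6.2]
grip_width: 0.0146
grip_force: 59.7
```

Request:
{"name": "carry_out", "arguments": {"slide": [[0,0,-1],[0,0,-2],[0,0,-3],[0,0,-4],[0,0,-3]], "delta_rot": [[0,0,0],[0,0,0],[0,0,0],[0,0,0],[0,0,0]], "jaw": [0,0,0,0,0]}}

```text
time_s: 4.95
tool_pos: [0.5365, -0.2045, 0.2059]
orientation: [[-0.975, 0.224, -0.0], [0.224, 0.975, 0.0], [0.0, -0.0, -1.0]]
contact_force: [-0.4, -1.5, -4.0]
grip_width: 0.0149
grip_force: 58.6
```

Run:
```python
from h import *
p,_=bot.read_camera("side"); s=bot.state(); print(s["tool_pos"],s["contact_force"],s["torque"],s["orientation"])
cv2.imwrite("pics/g2.png",cv2.convertScaleAbs(cv2.resize(p[190:370,220:380],None,fx=3,fy=3,interpolation=cv2.INTER_CUBIC)[:,:,::-1],alpha=1.6))
```

```text
[ 0.5386968  -0.20547994  0.20998954] [ 1.66442219  0.49725919 -0.32882648] [-0.05493663 -0.07012667 -0.02350578] [[-0.97459261  0.22390722  0.00589877]
 [ 0.22389397  0.97460941 -0.00282586]
 [-0.00638173 -0.00143336 -0.99997861]]
```

View pics/g2.png

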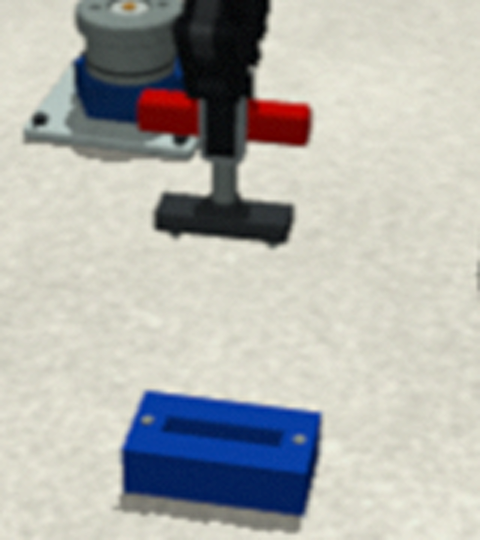

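The spanner hangs level in the jaws (cross-piece at crop (225,217)) and the empty slot shows in the rest at (222,431). On to the ring.

Request:
{"name": "carry_out", "arguments": {"slide": [[0.9,2.5,0],[1.86,5.04,0],[1.86,5.04,0],[1.86,5.04,0],[1.86,5.04,0]], "delta_rot": [[0,0,0],[0,0,0],[0,0,0],[0,0,0],[0,0,0]], "jaw": [0,0,0,0,0]}}

```text
time_s: 5.62
tool_pos: [0.505, 0.0363, 0.2036]
orientation: [[-0.975, 0.224, -0.002], [0.224, 0.975, 0.0], [0.002, -0.0, -1.0]]
contact_force: [0.0, 0.5, -3.5]
grip_width: 0.0148
grip_force: 59.0
```

Request:
{"name": "carry_out", "arguments": {"slide": [[1.86,5.04,0],[1.86,5.04,0],[1.86,5.04,0],[0.97,2.54,0]], "delta_rot": [[0,0,0],[0,0,0],[0,0,0],[0,0,0]], "jaw": [0,0,0,0]}}

```text
time_s: 6.12
tool_pos: [0.4806, 0.2239, 0.2035]
orientation: [[-0.975, 0.222, -0.002], [0.222, 0.975, -0.0], [0.002, -0.0, -1.0]]
contact_force: [-0.6, -0.6, -2.8]
grip_width: 0.0149
grip_force: 59.2
```

Request:
{"name": "carry_out", "arguments": {"slide": [[0,0,0],[0,0,0],[0,0,2],[0,0,2],[0,0,0]], "delta_rot": [[0,0,-0.157],[0,0,-0.157],[0,0,0],[0,0,0],[0,0,0]], "jaw": [0,0,0,0,0]}}

```text
time_s: 6.75
tool_pos: [0.4797, 0.2207, 0.1622]
orientation: [[-0.996, -0.088, -0.006], [-0.088, 0.996, -0.002], [0.006, -0.002, -1.0]]
contact_force: [-0.5, -0.2, -3.4]
grip_width: 0.0148
grip_force: 59.1
```

Request:
{"name": "carry_out", "arguments": {"slide": [[0,0,0],[0,0,0],[0,0,0]], "delta_rot": [[0,0,0],[0,0,0],[0,0,0]], "jaw": [0,0,0]}}

```text
time_s: 7.12
tool_pos: [0.4826, 0.2218, 0.1653]
orientation: [[-0.996, -0.088, 0.001], [-0.088, 0.996, 0.0], [-0.001, 0.0, -1.0]]
contact_force: [0.6, -0.0, -3.1]
grip_width: 0.015
grip_force: 59.2
```

Run:
```python
from h import *
p,_=bot.read_camera("side"); t,_=bot.read_camera("top"); s=bot.state(); print(s["tool_pos"],s["contact_force"],s["torque"],s["orientation"],s["q"])
np.savez("s1.npz",p=p,t=t)
f=lambda a:cv2.resize(a,(400,500),interpolation=cv2.INTER_CUBIC)
cv2.imwrite("pics/r1.png",cv2.convertScaleAbs(np.hstack([f(p[135:235,225:305]),f(t[235:335,160:240])])[:,:,::-1],alpha=1.6))
```

```text
[0.48241658 0.22170228 0.16511431] [ 0.38402414 -0.00890272 -3.46204809] [-0.01055266  0.02428322 -0.02571455] [[-9.96116650e-01 -8.80386979e-02  8.98062078e-04]
 [-8.80384397e-02  9.96117026e-01  3.23222176e-04]
 [-9.23030985e-04  2.42903007e-04 -9.99999545e-01]] [ 2.01231932e+01  1.75701356e+01  9.69464227e+01 -3.45119029e-04
  6.54287563e+01 -7.49274420e+01]
```

View pics/r1.png

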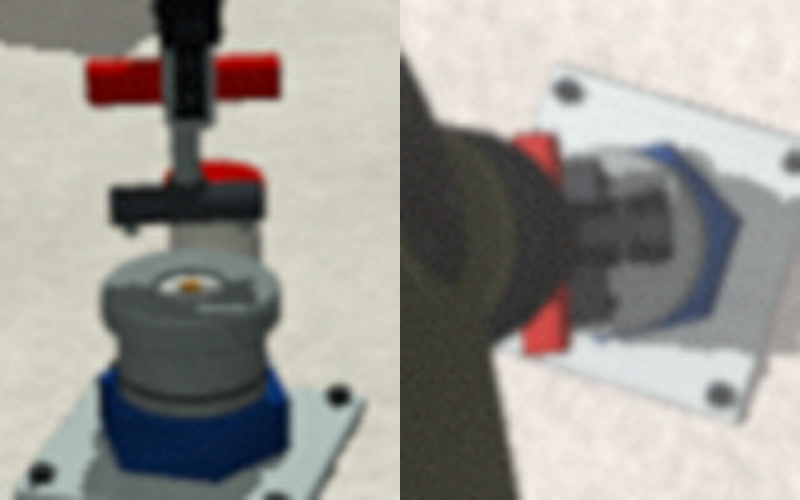

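Run:
```python
from h import *
p=np.load("s1.npz")["p"]; hsv=cv2.cvtColor(p,cv2.COLOR_RGB2HSV); H,S,V=[hsv[...,i].astype(int) for i in range(3)]
w=np.zeros((480,640),bool); w[142:160,235:290]=1
m=w&((H<8)|(H>172))&(S>120)&(V>40); v,u=np.nonzero(m); print("bar",u.min(),u.max(),v.min(),v.max())
g=p[...,:].sum(2)
print("cross row", [ (r,g[r,243:250].tolist(),g[r,274:282].tolist()) for r in (174,176,178)])
ex=np.array([.9961,.088,0]); ey=np.array([-.088,.9961,0]); T=np.array([.4824,.2217,.1651-.0538])
for nm,L,W,z0,z1 in(("bar",.042,.008,.062,.08),("cross",.034,.011,.008,.02)):
    X=np.array([T+i*L*ex+j*W*ey+[0,0,k] for i in(-1,1) for j in(-1,1) for k in(z0,z1)]); q=proj("side",X); print(nm,q.min(0),q.max(0))
print("prongs",proj("side",[T-.025*ex,T+.025*ex]))
```

```text
bar 242 280 146 155
cross row [(174, [370, 374, 366, 278, 118, 51, 42], [79, 76, 70, 138, 282, 373, 381, 379]), (176, [372, 378, 369, 288, 131, 55, 55], [51, 45, 43, 128, 280, 373, 386, 383]), (178, [370, 373, 361, 290, 152, 51, 45], [64, 61, 86, 180, 308, 370, 379, 381])]
bar [241.20504914 145.41603986] [281.19316902 157.53971921]
cross [245.99225227 170.76165889] [277.9449418  181.19748103]
prongs [[250.7361838  182.32860848]
 [273.42270072 181.24145428]]
```

Run:
```python
from h import *
t=np.load("s1.npz")["t"].astype(int); r=t[...,0]-t[...,1:].max(2)
for v in(264,265,298,299,300,301,302):
    row=r[v,178:196]; print(v,row.tolist(), t[v,178:196].sum(1).tolist())
    k=np.argmax(row>60); u=178+k-1+(60-row[k-1])/(row[k]-row[k-1])
    X=plane("top",[[u,v]],.1913)[0]; print(u,X, "perp centre y offset from TCP:", (X-[.4824,.2217,0])[:2]@[-.088,.9961]-.008)
```

```text
264 [0, 0, 3, 4, 17, 34, 52, 69, 78, 81, 80, 68, 43, 20, 6, -1, -4, -4] [103, 101, 114, 129, 128, 151, 173, 209, 225, 231, 219, 189, 172, 221, 336, 407, 418, 413]
184.47058823529412 [0.51573791 0.22805164 0.1913    ] perp centre y offset from TCP: -0.004606865680712496
265 [-1, 1, 0, 2, 1, 10, 26, 48, 64, 73, 77, 67, 47, 23, 7, 0, -3, -3] [109, 108, 107, 103, 113, 114, 143, 164, 197, 220, 218, 193, 169, 206, 305, 371, 365, 353]
185.75 [0.51388931 0.22558663 0.1913    ] perp centre y offset from TCP: -0.006899589780348217
298 [0, 0, 1, 0, 1, -1, 1, 8, 27, 52, 74, 81, 81, 67, 47, 29, 13, 3] [98, 93, 97, 94, 97, 94, 89, 98, 127, 171, 199, 219, 215, 189, 148, 127, 121, 126]
187.36363636363637 [0.45231893 0.22042559 0.1913    ] perp centre y offset from TCP: -0.006622302886457146
299 [-1, 0, 0, 0, -1, 0, 10, 27, 53, 71, 81, 84, 82, 69, 47, 31, 12, 3] [88, 98, 95, 86, 87, 98, 112, 130, 164, 202, 220, 226, 213, 188, 150, 129, 140, 147]
186.38888888888889 [0.45044209 0.22217824 0.1913    ] perp centre y offset from TCP: -0.004711330818005956
300 [0, 2, -1, 1, 2, 8, 26, 52, 69, 80, 85, 84, 82, 67, 50, 31, 12, 0] [97, 88, 93, 94, 115, 140, 151, 169, 198, 219, 220, 223, 212, 192, 150, 144, 169, 194]
185.47058823529412 [0.4485672  0.22382502 0.1913    ] perp centre y offset from TCP: -0.002905982241039517
301 [0, 1, 0, 0, 0, 11, 39, 68, 82, 86, 85, 84, 80, 70, 51, 30, 13, 1] [97, 85, 99, 128, 183, 236, 219, 217, 221, 223, 223, 225, 216, 191, 159, 165, 229, 285]
184.72413793103448 [0.44669673 0.22515098 0.1913    ] perp centre y offset from TCP: -0.0014205877946070512
302 [0, -1, -1, -1, -2, 7, 37, 71, 85, 85, 83, 85, 80, 70, 53, 28, 11, 1] [100, 122, 168, 236, 295, 325, 279, 234, 226, 224, 227, 216, 213, 193, 159, 187, 277, 361]
184.6764705882353 [0.44484198 0.22517474 0.1913    ] perp centre y offset from TCP: -0.0012337085320159877
```

Request:
{"name": "carry_out", "arguments": {"slide": [[0,-0.17,1],[0,0,0.9],[0,0,0.2],[0,0,0.2],[0,0,0]], "delta_rot": [[0,0,0],[0,0,0],[0,0,0],[0,0,0],[0,0,0]], "jaw": [0,0,0,0,0]}}

```text
time_s: 7.85
tool_pos: [0.4824, 0.2199, 0.1415]
orientation: [[-0.996, -0.088, -0.0], [-0.088, 0.996, -0.0], [0.0, -0.0, -1.0]]
contact_force: [-0.5, 0.8, -4.1]
grip_width: 0.0148
grip_force: 59.2
```

Request:
{"name": "carry_out", "arguments": {"slide": [[0,0,0],[0,0,0.1],[0,0,0.1],[0,0,0]], "delta_rot": [[0,0,0],[0,0,0],[0,0,0],[0,0,0]], "jaw": [0,0,0,0]}}

```text
time_s: 8.35
tool_pos: [0.4827, 0.2197, 0.1398]
orientation: [[-0.996, -0.088, 0.001], [-0.088, 0.996, -0.0], [-0.001, -0.0, -1.0]]
contact_force: [0.3, -1.2, -2.3]
grip_width: 0.0148
grip_force: 59.3
```

Request:
{"name": "carry_out", "arguments": {"slide": [[0,0,0.1],[0,0,0.1],[0,0,0]], "delta_rot": [[0,0,0],[0,0,0],[0,0,0]], "jaw": [0,0,0]}}

```text
time_s: 8.72
tool_pos: [0.4826, 0.2197, 0.1376]
orientation: [[-0.996, -0.088, 0.001], [-0.088, 0.996, -0.0], [-0.001, -0.0, -1.0]]
contact_force: [1.3, -2.5, -2.8]
grip_width: 0.0149
grip_force: 59.4
```

Request:
{"name": "carry_out", "arguments": {"slide": [[0,0,0.1],[0,0,0.1],[0,0,0]], "delta_rot": [[0,0,0],[0,0,0],[0,0,0]], "jaw": [0,0,0]}}

```text
time_s: 9.1
tool_pos: [0.4826, 0.2198, 0.1356]
orientation: [[-0.996, -0.088, 0.001], [-0.088, 0.996, -0.0], [-0.001, -0.0, -1.0]]
contact_force: [2.6, -3.3, -1.0]
grip_width: 0.0153
grip_force: 59.5
```

Request:
{"name": "carry_out", "arguments": {"slide": [[-0.05,-0.08,0],[0,0,0.1],[0,0,0]], "delta_rot": [[0,0,0],[0,0,0],[0,0,0]], "jaw": [0,0,0]}}

```text
time_s: 9.48
tool_pos: [0.4827, 0.2194, 0.1344]
orientation: [[-0.996, -0.088, -0.0], [-0.088, 0.996, 0.0], [0.0, 0.0, -1.0]]
contact_force: [1.1, 0.3, -3.3]
grip_width: 0.0152
grip_force: 59.3
```

```bash
python3 -c "
from bench import bot
s=bot.state();print(s['tool_pos'],s['contact_force'],s['torque'])"
```

```text
[0.4826529  0.21940562 0.13438758] [ 1.05587595  0.34043931 -3.34659966] [-0.20029212 -0.29022793  0.00432798]
```

Request:
{"name": "carry_out", "arguments": {"slide": [[0,0,0.1],[0,0,0.1],[0,0,0]], "delta_rot": [[0,0,0],[0,0,0],[0,0,0]], "jaw": [0,0,0]}}

```text
time_s: 9.85
tool_pos: [0.4828, 0.2194, 0.1337]
orientation: [[-0.996, -0.088, 0.0], [-0.088, 0.996, 0.001], [-0.0, 0.0, -1.0]]
contact_force: [-1.7, -0.5, 5.9]
grip_width: 0.0152
grip_force: 60.8
```

```bash
python3 -c "
from bench import bot
s=bot.state();print(s['tool_pos'],s['contact_force'],s['torque'],s['orientation'][:,0])"
```

```text
[0.48275919 0.21938022 0.13368932] [-1.71760174 -0.4531753   5.92648944] [-0.28543009  0.1806909  -0.04702351] [-9.96112015e-01 -8.80946347e-02 -4.34874128e-04]
```

Request:
{"name": "carry_out", "arguments": {"slide": [[0,0,0],[0,0,0],[0,0,0],[0,0,0]], "delta_rot": [[0,0,0.04],[0,0,0.04],[0,0,0.04],[0,0,0]], "jaw": [0,0,0,0]}}

```text
time_s: 10.35
tool_pos: [0.4828, 0.2193, 0.1337]
orientation: [[-0.999, 0.032, 0.001], [0.032, 0.999, 0.0], [-0.001, 0.0, -1.0]]
contact_force: [-1.5, -2.2, 6.2]
grip_width: 0.0148
grip_force: 60.6
```

```bash
cat > s.py <<'E'
from bench import bot
import numpy as np
s=bot.state();o=s['orientation'];print(s['time_s'],s['tool_pos'].round(5),s['contact_force'].round(2),s['torque'].round(3),'yaw',round(float(np.degrees(np.arctan2(-o[1,0],-o[0,0]))),2),'z',o[:,2].round(4),s['grip_width'])
E
python3 s.py
```

```text
10.35 [0.48283 0.21927 0.13367] [-1.53 -2.16  6.15] [-0.426  0.148  0.018] yaw -1.82 z [ 6.e-04  2.e-04 -1.e+00] 0.014796413894639733
```

Request:
{"name": "carry_out", "arguments": {"slide": [[0,0,0],[0,0,0],[0,0,0],[0,0,0]], "delta_rot": [[0,0,0.04],[0,0,0.04],[0,0,0.04],[0,0,0.04]], "jaw": [0,0,0,0]}}

```text
time_s: 10.85
tool_pos: [0.4829, 0.2191, 0.1337]
orientation: [[-0.982, 0.191, 0.001], [0.191, 0.982, -0.0], [-0.001, 0.0, -1.0]]
contact_force: [-0.5, -2.6, 5.9]
grip_width: 0.0149
grip_force: 60.6
```

```bash
cat >> s.py <<'E'
import cv2,sys
if len(sys.argv)>1:
    p,_=bot.read_camera("side"); cv2.imwrite(sys.argv[1],cv2.convertScaleAbs(cv2.resize(p[135:235,225:305],(480,600),interpolation=cv2.INTER_CUBIC)[:,:,::-1],alpha=1.6))
E
python3 s.py pics/t1.png
```

```text
10.85 [0.4829  0.21913 0.13368] [-0.52 -2.55  5.93] [-0.488  0.094  0.22 ] yaw -11.02 z [ 8.e-04 -1.e-04 -1.e+00] 0.01486352187480813
```

View pics/t1.png

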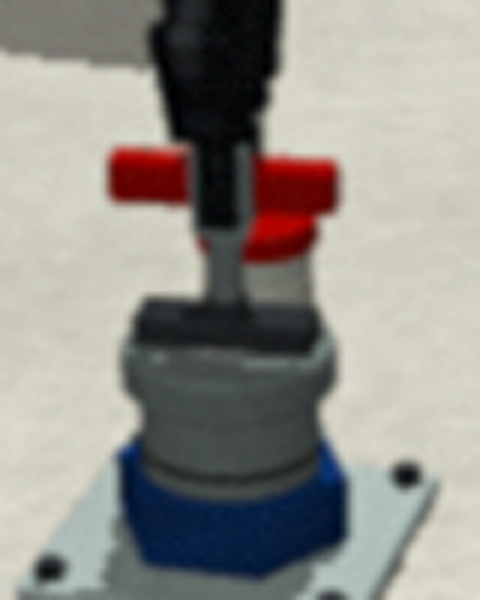

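The side view shows the cross-piece lying on the ring face (crop (228,325)) and the ring following; torque reads 0.2 N m.

Request:
{"name": "carry_out", "arguments": {"slide": [[0,-0.03,0],[0,0,0],[0,0,0],[0,0,0]], "delta_rot": [[0,0,0.04],[0,0,0.04],[0,0,0.04],[0,0,0.02]], "jaw": [0,0,0,0]}}

```text
time_s: 11.4
tool_pos: [0.483, 0.2189, 0.1337]
orientation: [[-0.945, 0.326, 0.001], [0.326, 0.945, 0.0], [-0.001, 0.0, -1.0]]
contact_force: [-0.3, -2.0, 5.9]
grip_width: 0.0149
grip_force: 60.6
```

```bash
python3 s.py
```

```text
11.4 [0.48295 0.21891 0.13369] [-0.27 -1.96  5.88] [-0.426  0.124  0.225] yaw -19.02 z [ 9.e-04  1.e-04 -1.e+00] 0.014919999056893393
```

Request:
{"name": "carry_out", "arguments": {"slide": [[0,0,0],[0,0,0]], "delta_rot": [[0,0,0.025],[0,0,0.025]], "jaw": [0,0]}}

```text
time_s: 11.65
tool_pos: [0.4829, 0.2189, 0.1337]
orientation: [[-0.928, 0.373, 0.001], [0.373, 0.928, -0.0], [-0.001, 0.0, -1.0]]
contact_force: [-0.7, -2.0, 5.6]
grip_width: 0.0149
grip_force: 60.6
```

```bash
python3 s.py
```

```text
11.65 [0.48293 0.21885 0.13369] [-0.67 -1.99  5.65] [-0.499  0.119  0.215] yaw -21.88 z [ 9.e-04 -1.e-04 -1.e+00] 0.014874256452330228
```

Request:
{"name": "carry_out", "arguments": {"slide": [[0,-0.02,0],[0,0,0]], "delta_rot": [[0,0,0.015],[0,0,0.015]], "jaw": [0,0]}}

```text
time_s: 11.9
tool_pos: [0.483, 0.2188, 0.1337]
orientation: [[-0.916, 0.4, 0.001], [0.4, 0.916, 0.0], [-0.001, 0.001, -1.0]]
contact_force: [-1.6, -1.5, 5.4]
grip_width: 0.0151
grip_force: 60.6
```

```bash
python3 s.py
```

```text
11.9 [0.48296 0.2188  0.13369] [-1.58 -1.5   5.44] [-0.407  0.062  0.204] yaw -23.58 z [ 1.1e-03  2.0e-04 -1.0e+00] 0.015068404528510106
```

Request:
{"name": "carry_out", "arguments": {"slide": [[0,0,0],[0,0,0]], "delta_rot": [[0,0,0.015],[0,0,0.015]], "jaw": [0,0]}}

```text
time_s: 12.15
tool_pos: [0.4829, 0.2188, 0.1337]
orientation: [[-0.904, 0.427, 0.001], [0.427, 0.904, 0.0], [-0.001, 0.001, -1.0]]
contact_force: [-0.5, -1.9, 4.5]
grip_width: 0.0149
grip_force: 60.6
```

```bash
python3 s.py
```

```text
12.15 [0.48294 0.21876 0.1337 ] [-0.51 -1.88  4.5 ] [-0.449  0.076  0.251] yaw -25.3 z [ 1.1e-03  1.0e-04 -1.0e+00] 0.014864848535919673
```

Request:
{"name": "carry_out", "arguments": {"slide": [[0,0,0],[0,0,0]], "delta_rot": [[0,0,0.015],[0,0,0.015]], "jaw": [0,0]}}

```text
time_s: 12.4
tool_pos: [0.4829, 0.2187, 0.1337]
orientation: [[-0.891, 0.454, 0.001], [0.454, 0.891, 0.0], [-0.001, 0.001, -1.0]]
contact_force: [-0.3, -2.8, 5.9]
grip_width: 0.015
grip_force: 60.6
```

```bash
python3 s.py
```

```text
12.4 [0.48294 0.21872 0.13368] [-0.25 -2.78  5.85] [-0.448  0.089  0.253] yaw -27.02 z [ 1.e-03  1.e-04 -1.e+00] 0.014991571587487292
```

Request:
{"name": "carry_out", "arguments": {"slide": [[0,-0.02,0],[0,0,0]], "delta_rot": [[0,0,0.015],[0,0,0.015]], "jaw": [0,0]}}

```text
time_s: 12.65
tool_pos: [0.4829, 0.2187, 0.1337]
orientation: [[-0.877, 0.481, 0.001], [0.481, 0.877, 0.0], [-0.001, 0.001, -1.0]]
contact_force: [-1.0, -1.7, 5.4]
grip_width: 0.0148
grip_force: 60.6
```

```bash
python3 s.py
```

```text
12.65 [0.48292 0.21867 0.13368] [-1.04 -1.71  5.36] [-0.368  0.046  0.178] yaw -28.74 z [ 1.2e-03  3.0e-04 -1.0e+00] 0.014828176167760748
```

Request:
{"name": "carry_out", "arguments": {"slide": [[0,0,0],[0,0,0]], "delta_rot": [[0,0,0.015],[0,0,0.015]], "jaw": [0,0]}}

```text
time_s: 12.9
tool_pos: [0.4829, 0.2186, 0.1337]
orientation: [[-0.862, 0.507, 0.001], [0.507, 0.862, 0.0], [-0.001, 0.001, -1.0]]
contact_force: [-0.6, -2.1, 5.1]
grip_width: 0.0152
grip_force: 60.6
```

```bash
python3 s.py
```

```text
12.9 [0.48291 0.21862 0.13366] [-0.55 -2.08  5.13] [-0.42   0.1    0.183] yaw -30.46 z [ 1.1e-03  2.0e-04 -1.0e+00] 0.01521708983623597
```

Request:
{"name": "carry_out", "arguments": {"slide": [[0,0,0],[0,0,0]], "delta_rot": [[0,0,0.015],[0,0,0.015]], "jaw": [0,0]}}

```text
time_s: 13.15
tool_pos: [0.4829, 0.2186, 0.1337]
orientation: [[-0.846, 0.533, 0.001], [0.533, 0.846, 0.0], [-0.001, 0.001, -1.0]]
contact_force: [-0.7, -2.9, 5.9]
grip_width: 0.0152
grip_force: 60.6
```

```bash
python3 s.py
```

```text
13.15 [0.48294 0.2186  0.13371] [-0.72 -2.89  5.89] [-0.414  0.107  0.189] yaw -32.18 z [ 1.2e-03  2.0e-04 -1.0e+00] 0.015167743477465195
```

Request:
{"name": "carry_out", "arguments": {"slide": [[0,-0.02,0],[0,0,0]], "delta_rot": [[0,0,0.015],[0,0,0.015]], "jaw": [0,0]}}

```text
time_s: 13.4
tool_pos: [0.4827, 0.2183, 0.1337]
orientation: [[-0.83, 0.557, 0.001], [0.557, 0.83, -0.0], [-0.001, 0.0, -1.0]]
contact_force: [-0.9, -2.6, 5.9]
grip_width: 0.015
grip_force: 60.7
```

```bash
python3 s.py pics/t2.png
```

```text
13.4 [0.48267 0.21833 0.13367] [-0.92 -2.63  5.93] [-0.431  0.15   0.387] yaw -33.88 z [ 9.e-04 -1.e-04 -1.e+00] 0.01496048758020248
```

View pics/t2.png

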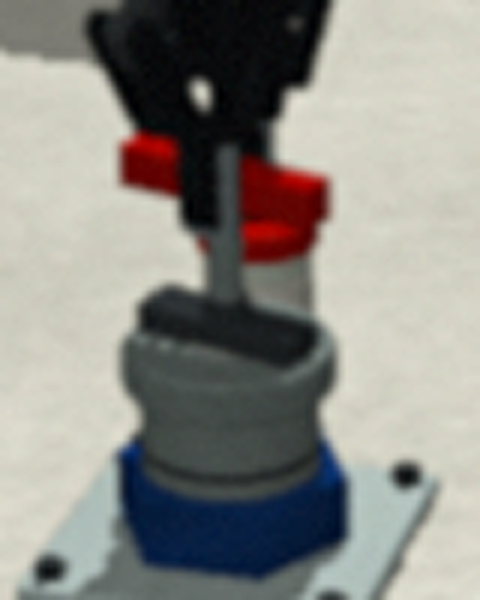

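Torque has jumped to 0.39 N m at yaw −33.9°: the stop. The picture shows the spanner still seated (cross-piece at crop (230,325)). Now a fine nip.

Request:
{"name": "carry_out", "arguments": {"slide": [[0,0,0],[0,0,0]], "delta_rot": [[0,0,0.006],[0,0,0]], "jaw": [0,0]}}

```text
time_s: 13.7
tool_pos: [0.4827, 0.2183, 0.1337]
orientation: [[-0.827, 0.562, 0.001], [0.562, 0.827, -0.0], [-0.001, 0.0, -1.0]]
contact_force: [0.3, -2.2, 6.0]
grip_width: 0.0147
grip_force: 60.7
```

```bash
python3 s.py
```

```text
13.7 [0.48268 0.21828 0.13368] [ 0.26 -2.24  6.03] [-0.464  0.145  0.379] yaw -34.18 z [ 9.e-04 -2.e-04 -1.e+00] 0.01466194892164469
```

Request:
{"name": "carry_out", "arguments": {"slide": [[0,0,0],[0,0,0]], "delta_rot": [[0,0,0.008],[0,0,0]], "jaw": [0,0]}}

```text
time_s: 13.95
tool_pos: [0.4827, 0.2183, 0.1337]
orientation: [[-0.823, 0.568, 0.001], [0.568, 0.823, -0.0], [-0.001, 0.0, -1.0]]
contact_force: [-1.0, -2.1, 6.4]
grip_width: 0.0149
grip_force: 61.0
```

```bash
python3 s.py
```

```text
13.95 [0.48266 0.21828 0.13368] [-1.04 -2.05  6.38] [-0.474  0.112  0.619] yaw -34.6 z [ 1.e-03 -3.e-04 -1.e+00] 0.014861964523020467
```

Run:
```python
from bench import bot
for i in range(4):
    bot.read_camera("top"); s=bot.state(); print(s['time_s'],s['torque'].round(3),s['contact_force'].round(1))
```

```text
14.0 [-0.445  0.113  0.566] [-0.7 -2.4  5.1]
14.05 [-0.485  0.157  0.589] [-1.  -1.6  5.9]
14.1 [-0.501  0.117  0.67 ] [-0.7 -2.4  6.4]
14.15 [-0.417  0.177  0.609] [-0.2 -2.1  6.1]
```

Request:
{"name": "carry_out", "arguments": {"slide": [[0,0,0],[0,0,0],[0,0,0]], "delta_rot": [[0,0,-0.015],[0,0,-0.015],[0,0,0]], "jaw": [0,0,0]}}

```text
time_s: 14.52
tool_pos: [0.4827, 0.2184, 0.1337]
orientation: [[-0.839, 0.544, 0.001], [0.544, 0.839, 0.0], [-0.001, 0.001, -1.0]]
contact_force: [-0.0, -2.2, 5.3]
grip_width: 0.0151
grip_force: 60.6
```

```bash
python3 s.py
```

```text
14.525 [0.48271 0.21836 0.13369] [-0.04 -2.17  5.31] [-0.456  0.133 -0.053] yaw -32.99 z [ 9.e-04  2.e-04 -1.e+00] 0.015115692824344655
```

Request:
{"name": "carry_out", "arguments": {"slide": [[0,0,-0.2],[0,0,-0.3],[0,0,-0.3],[0,0,-0.4],[0,0,0]], "delta_rot": [[0,0,0],[0,0,0],[0,0,0],[0,0,0],[0,0,0]], "jaw": [0,0,0,0,0]}}

```text
time_s: 15.15
tool_pos: [0.4825, 0.2186, 0.1449]
orientation: [[-0.839, 0.545, 0.0], [0.545, 0.839, 0.001], [0.0, 0.0, -1.0]]
contact_force: [0.4, 0.3, -3.1]
grip_width: 0.0153
grip_force: 59.3
```

```bash
python3 s.py
python3 - <<'E'
from h import *
# rest slot from g2-time view is not stored; take a fresh pair, spanner away from the rest
t,_=bot.read_camera("top"); p,_=bot.read_camera("side"); np.savez("rest.npz",t=t,p=p)
f=lambda a:cv2.resize(a,None,fx=6,fy=6,interpolation=cv2.INTER_CUBIC)
a=f(t[228:293,370:430]); b=f(p[305:370,250:340])[:, :440]
cv2.imwrite("pics/rest.png",cv2.convertScaleAbs(np.hstack([a,b])[:,:,::-1],alpha=1.8))
E
```

```text
15.15 [0.48247 0.21863 0.14494] [ 0.37  0.27 -3.11] [-0.037  0.025 -0.003] yaw -32.99 z [ 0.e+00  5.e-04 -1.e+00] 0.015288703970157547
```

View pics/rest.png

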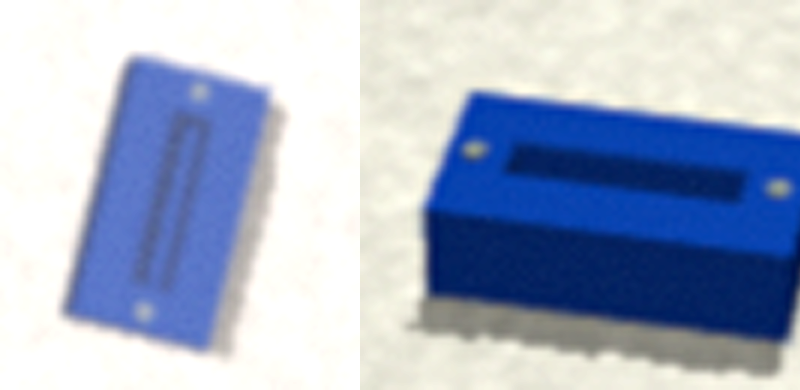

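The rest's top shows two screw heads, in the top crop at (199,92) and (144,312), in the side crop at (475,150) and (778,188) of its frame, with the slot midway.

Run:
```python
from h import *
z=np.load("rest.npz")
def bright(p,u,v,r=3):
    g=p[...,0].astype(float); y,x=np.mgrid[round(v)-r:round(v)+r+1,round(u)-r:round(u)+r+1]
    w=g[y,x]; w=np.clip(w-np.median(w)-10,0,None); return [(w*x).sum()/w.sum(),(w*y).sum()/w.sum()]
for n,k,pts,o in(("top","t",((199,92),(144,312)),(370,228)),("side","p",((115,150),(418,188)),(250,305))):
    s=[bright(z[k],(x+.5)/6-.5+o[0],(y+.5)/6-.5+o[1]) for x,y in pts]
    X=plane(n,s,.030); d=X[0]-X[1]; print(n,np.round(s,1).tolist(),X.mean(0).round(4),"sep",np.linalg.norm(d).round(4),"yaw",np.degrees(np.arctan(d[1]/d[0])).round(1))
    h=cv2.cvtColor(z[k],cv2.COLOR_RGB2HSV); m=(h[...,0]>105)&(h[...,0]<130)&(h[...,1]>100)
    w=np.zeros_like(m); w[o[1]:o[1]+65,o[0]:o[0]+(60 if n=="top" else 90)]=1
    if n=="top": print(rectw(n,blob(m&w),.03))
```

```text
top [[404.0, 241.3], [392.9, 280.9]] [ 0.5337 -0.2034  0.03  ] sep 0.0915 yaw -15.7
[ 532.8 -201.6   96.6   51.4  -14.3]
side [[268.6, 329.4], [319.4, 335.9]] [ 0.5355 -0.201   0.03  ] sep 0.0845 yaw -14.3
```

Request:
{"name": "carry_out", "arguments": {"slide": [[0,0,-3],[0,0,-3.5],[0,0,0],[0,0,0],[-0.96,-2.48,0]], "delta_rot": [[0,0,0],[0,0,0],[0,0,-0.166],[0,0,-0.166],[0,0,0]], "jaw": [0,0,0,0,0]}}

```text
time_s: 15.88
tool_pos: [0.4856, 0.193, 0.2096]
orientation: [[-0.971, 0.238, 0.0], [0.238, 0.971, 0.001], [0.0, 0.001, -1.0]]
contact_force: [-0.6, -1.2, -4.0]
grip_width: 0.0151
grip_force: 59.4
```

Request:
{"name": "carry_out", "arguments": {"slide": [[-1.93,-4.96,0],[-1.93,-4.96,0],[-1.93,-4.96,0],[-1.93,-4.96,0],[-1.93,-4.96,0]], "delta_rot": [[0,0,0],[0,0,0],[0,0,0],[0,0,0],[0,0,0]], "jaw": [0,0,0,0,0]}}

```text
time_s: 16.5
tool_pos: [0.5195, -0.0735, 0.2095]
orientation: [[-0.97, 0.241, -0.0], [0.241, 0.97, 0.0], [0.0, 0.0, -1.0]]
contact_force: [0.9, 1.0, -3.8]
grip_width: 0.0149
grip_force: 59.4
```

Request:
{"name": "carry_out", "arguments": {"slide": [[-1.93,-4.96,0],[-1.93,-4.96,0],[-0.96,-2.48,0],[0,0,0],[0,0,0]], "delta_rot": [[0,0,0],[0,0,0],[0,0,0],[0,0,0],[0,0,0]], "jaw": [0,0,0,0,0]}}

```text
time_s: 17.12
tool_pos: [0.5359, -0.2031, 0.2092]
orientation: [[-0.97, 0.242, -0.001], [0.242, 0.97, 0.001], [0.002, 0.001, -1.0]]
contact_force: [0.3, 0.3, -3.5]
grip_width: 0.015
grip_force: 59.5
```

```bash
python3 s.py
```

```text
17.125 [ 0.53588 -0.20312  0.20916] [ 0.31  0.34 -3.45] [0.03  0.033 0.001] yaw -13.98 z [-0.0012  0.0014 -1.    ] 0.015017091370015268
```

Request:
{"name": "carry_out", "arguments": {"slide": [[0,-0.08,4],[0,0,4],[0,0,3],[0,0,1.1],[0,0,0]], "delta_rot": [[0,0,0],[0,0,0],[0,0,0],[0,0,0],[0,0,0]], "jaw": [0,0,0,0,0]}}

```text
time_s: 17.75
tool_pos: [0.5361, -0.2037, 0.0884]
orientation: [[-0.971, 0.24, -0.001], [0.24, 0.971, 0.001], [0.001, 0.0, -1.0]]
contact_force: [0.7, -0.2, -3.5]
grip_width: 0.0149
grip_force: 59.4
```

```bash
sed -i 's/p\[135:235,225:305\]/p[255:355,255:335]/' s.py; python3 s.py pics/rest2.png
```

```text
17.75 [ 0.53613 -0.20373  0.08839] [ 0.71 -0.22 -3.52] [-0.01  -0.056  0.   ] yaw -13.91 z [-1.1e-03  7.0e-04 -1.0e+00] 0.014866662387496992
```

View pics/rest2.png

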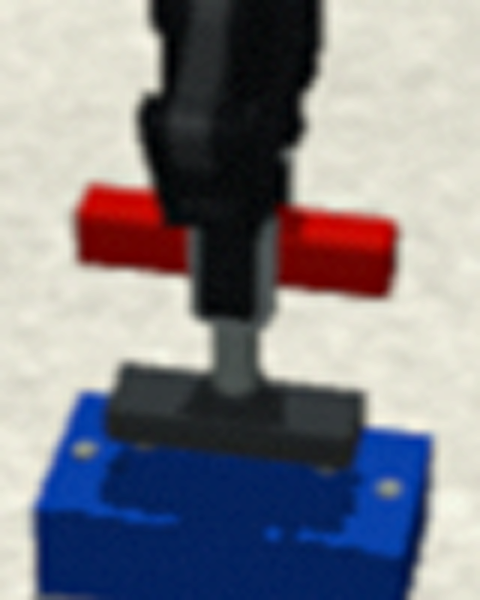

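The cross-piece (crop 105–365, mid 235) hangs centred between the screws (mid 236), parallel to the block, so I lower it.

Request:
{"name": "carry_out", "arguments": {"slide": [[0,0,0.3],[0,0,0.2],[0,0,0.2],[0,0,0.2],[0,0,0]], "delta_rot": [[0,0,0],[0,0,0],[0,0,0],[0,0,0],[0,0,0]], "jaw": [0,0,0,0,0]}}

```text
time_s: 18.42
tool_pos: [0.5361, -0.2047, 0.0794]
orientation: [[-0.97, 0.242, -0.0], [0.242, 0.97, 0.0], [0.0, 0.0, -1.0]]
contact_force: [0.6, -0.4, -3.7]
grip_width: 0.015
grip_force: 59.4
```

Request:
{"name": "carry_out", "arguments": {"slide": [[0,0,0.15],[0,0,0.15],[0,0,0]], "delta_rot": [[0,0,0],[0,0,0],[0,0,0]], "jaw": [0,0,0]}}

```text
time_s: 18.8
tool_pos: [0.5362, -0.2047, 0.0764]
orientation: [[-0.97, 0.241, -0.0], [0.241, 0.97, 0.0], [0.0, 0.0, -1.0]]
contact_force: [0.6, 0.0, -3.4]
grip_width: 0.0149
grip_force: 59.4
```

```bash
python3 s.py
```

```text
18.8 [ 0.53618 -0.20466  0.07642] [ 0.56  0.   -3.43] [0.021 0.004 0.036] yaw -13.96 z [-4.e-04  2.e-04 -1.e+00] 0.014887297059543364
```

Request:
{"name": "carry_out", "arguments": {"slide": [[0,0,0.08],[0,0,0.05],[0,0,0]], "delta_rot": [[0,0,0],[0,0,0],[0,0,0]], "jaw": [0,0,0]}}

```text
time_s: 19.18
tool_pos: [0.5363, -0.2047, 0.0758]
orientation: [[-0.97, 0.241, 0.0], [0.241, 0.97, -0.0], [-0.0, -0.0, -1.0]]
contact_force: [-1.8, 0.9, 1.6]
grip_width: 0.0147
grip_force: 60.2
```

```bash
python3 s.py
```

```text
19.175 [ 0.53633 -0.20474  0.07576] [-1.85  0.92  1.56] [0.056 0.209 0.025] yaw -13.96 z [ 3.e-04 -2.e-04 -1.e+00] 0.014694532533561273
```

Request:
{"name": "carry_out", "arguments": {"slide": [[0,0,0],[0,0,0],[0,0,0],[0,0,0]], "delta_rot": [[0,0,0],[0,0,0],[0,0,0],[0,0,0]], "jaw": [2,3,5,5]}}

```text
time_s: 19.68
tool_pos: [0.5364, -0.2048, 0.0753]
orientation: [[-0.97, 0.241, 0.0], [0.241, 0.97, -0.0], [-0.0, -0.0, -1.0]]
contact_force: [0.6, 0.4, 0.2]
grip_width: 0.0501
grip_force: 0.0
```

Request:
{"name": "carry_out", "arguments": {"slide": [[0,0,0],[0,0,-2],[0,0,-4],[0,0,-4],[0,0,-4]], "delta_rot": [[0,0,0],[0,0,0],[0,0,0],[0,0,0],[0,0,0]], "jaw": [5,5,5,5,5]}}

```text
time_s: 20.3
tool_pos: [0.5361, -0.2046, 0.2165]
orientation: [[-0.97, 0.241, -0.0], [0.241, 0.97, 0.0], [0.0, 0.0, -1.0]]
contact_force: [0.4, -0.3, -0.5]
grip_width: 0.0502
grip_force: 0.0
```

Request:
{"name": "carry_out", "arguments": {"slide": [[2,5,0],[2,5,0],[2,5,0],[0,0,0],[0,0,0]], "delta_rot": [[0,0,0],[0,0,0],[0,0,0],[0,0,0],[0,0,0]], "jaw": [5,5,5,5,5]}}

```text
time_s: 20.92
tool_pos: [0.5145, -0.0448, 0.2155]
orientation: [[-0.971, 0.24, 0.001], [0.24, 0.971, -0.001], [-0.001, -0.001, -1.0]]
contact_force: [0.3, -0.4, -0.0]
grip_width: 0.0499
grip_force: 0.0
```

```bash
python3 s.py
python3 - <<'E'
from h import *
p,_=bot.read_camera("side"); t,_=bot.read_camera("top")
f=lambda a:cv2.resize(a,(400,400),interpolation=cv2.INTER_CUBIC)
cv2.imwrite("pics/end.png",cv2.convertScaleAbs(np.hstack([f(p[270:370,245:345]),f(t[235:335,155:255])])[:,:,::-1],alpha=1.6))
h=cv2.cvtColor(t,cv2.COLOR_RGB2HSV);
E
```

```text
20.925 [ 0.51451 -0.04479  0.21548] [ 0.27 -0.36 -0.04] [-0.049  0.008 -0.052] yaw -13.9 z [ 6.e-04 -8.e-04 -1.e+00] 0.04993443897720068
```

View pics/end.png

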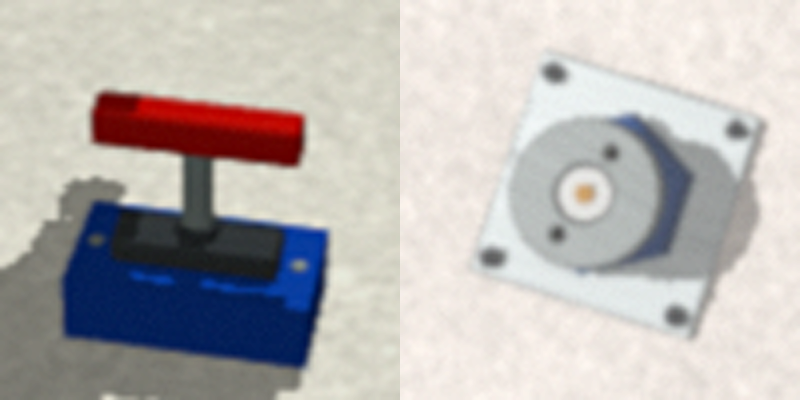

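The spanner stands upright in its rest, and the ring's holes (crop (612,152) and (557,233)) now lie at about −34° yaw, where the stop was felt. I'm handing the job in.

```bash
python3 -c "
from bench import bot
print(bot.finish_job())"
```

```text
the job is handed in; nothing more can be done
None
```

The lock ring is fully home against its stop, nipped up at a measured 0.6 N m (asked for about 0.5, limit 0.75); the spanner stands upright and released in its rest, the pots and jar were left alone, and the job was handed in at about 21 s.

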